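# Uncap and switch on the hood fan

## Robot

A 7-joint arm with a two-finger parallel gripper is mounted at the origin on the work surface. World frame = base frame: x ahead of the robot, y to its left, z up, the work surface at z = 0. Lengths are in m, angles in rad, forces in N, time in s.
With the tool pointing down it reaches from about 0.425 to 0.95 m from the base axis. Payload 4.7 kg.
Tool frame: the origin (TCP) lies on the centre line of the jaws, within the pads' length; the fingertips stand robot.nose_length ahead of it and the grasp point (between the pads) lies 8 mm behind it (robot.nose_length is the distance from the TCP to the fingertips, in m); z points along the fingers, x is the direction in which the jaws open and shut, and the axes are right-handed (so a half turn about z gives the same grasp; the last joint's range is limited). The gripper opens to 85 mm and grips with 20 to 120 N. Pads are 22 mm wide; open, the fingers measure 114 mm over their backs; the gripper's body (76 mm by 85 mm) begins 54 mm behind the grasp point. The pads swing forward as they close: fully open they stand 13 mm farther back than shut.
Start: joints at [-1.252, 0.469, -0.049, 1.532, 0.024, 1.141, -0.082], TCP at [0.23, 0.635, 0.242] pointing down, gripper open.
Joint ranges: [-2.59, 2.59], [-0.33, 1.99], [-1.39, 1.29], [0.1, 2.45], [-1.04, 4.18], [0.21, 1.99], [-2.66, 2.66]. Speed limits (rad/s): [2.57, 2.57, 3.14, 3.14, 3.14, 3.14, 3.14].

## Interface

Orientations are given as [roll, pitch, yaw] about the fixed x, y, z axes, in that order (R = Rz(yaw) Ry(pitch) Rx(roll)).
In Python, from plant import robot gives the robot as it stands. Calls block until the motion is done:
- robot.goto(position, orientation): joint-space move of the TCP to a pose.
- robot.move_straight(position, vel=0.15, attitude=None, contact_N=None): straight line of the TCP; attitude=None keeps the orientation; vel is the mean speed in m/s. With contact_N (N) it stops when the force on the tool has changed by that much, and returns True; else False.
- robot.move_joints(angles): joint-space move.
- robot.grip(opening, strength=None): opening from 0.0 (shut) to 1.0 (fully open); strength is the grip in N (None keeps the last); returns when the fingers have stopped.
- robot.sleep(seconds).
- robot.inverse_kinematics(position, orientation): joint angles nearest the present ones, or None.
- robot.sense(): the state.
- robot.grab_frame(name): name is "scene" or "top" or "wrist"; returns a dict with "image" (400x640x3 uint8, red, green, blue), "range_z" (400x640 float32, m along the optical axis (not along the pixel's ray), 0 where there is no reading), "fx", "fy", "cx", "cy" (pixels), "R" (3x3) and "t" (3): a world point X has camera coordinates R X + t. Camera axes: x right, y down, z forward; pixel columns grow to the right and rows downward; lengths in m; the calibration is good to about 2 mm. A picture is of the moment at which its call begins.
A pose or a line that the arm cannot do raises robot.IKError and nothing moves.
- robot.close_job(): hands the job in, once; it reports no verdict.
The state is a dict: "t": time; "joint_pos": joint angles; "joint_velocities": joint speeds; "effort": joint torques, N m; "tcp_pos": TCP position; "tcp_rot": TCP orientation; "wrist_force": force on the tool from outside, world axes, zero at the start; "torque": the same for the moment, N m; "opening": opening from 0.0 (shut) to 1.0 (fully open).
Only numpy, scipy, OpenCV 4.12 (cv2) and the standard library are available. Lean on these libraries where they do the work, as an engineer would, in place of code of your own. Each camera call takes 0.05 s, during which the arm holds its last target.

## Task

Switch on the cooker-hood fan: pinch the two side buttons of the child-safety cap over its switch together, lift the cap off, stand it upright on the free part of the wooden board, and push the uncovered bat over its centre until it snaps to the other side. Set the cap down rather than dropping it. Leave the light switch (the uncapped one) as it is, and do not shift the egg cup, the pepper mill, the steamer pot or the sieve.

Things in the scene. Friction and masses are not known exactly. Their poses are not given: they have to be found in the camera images.
- fan_box: Fan switch box, fixed: aluminium block 130 (x) x 100 (y) x 45 mm high, any yaw; the one with the cap. Origin at the centre of its underside. On its top: a black plinth 66 x 34 x 8 mm at the centre and, at y = +-35 to +-43.5 mm, two steel keepers 34 mm long (x), 13 mm high. A thin black bar at x = +56 mm marks the ON side.
- fan_bat (a joint): Fan switch bat: solid steel paddle 26 mm wide (y), 10 mm thick, 0.3 kg, hinged on the y axis at the centre of the fan box's top face. 0 rad = off, leaning 0.4 rad from vertical to the box's -x; 0.8 = on, leaning 0.4 rad to +x. Top-heavy: from upright (0.4) it snaps over to the nearer end; about 1.5 N, 35 mm above the hinge, starts it. The cap shuts it in.
- fan_bat_tip (a point): Centre of the round crossbar (20 mm thick, 32 mm long along y) at the fan bat's end, 60 mm from its hinge; off, it is at x = -23 mm of the box, 100 mm above the counter.
- cap_mid (a point): Centre, 38 mm above the lower edge, of the child-safety cap: loose hollow ivory plastic box, open below, 78 (x) x 44 (y) x 76 mm high, walls 3 mm, about 130 g, z up. It stands over the bat on the fan box's top face (lower edge 45 mm above the counter), axes parallel to the box's. Each y side has a sprung button. The cap comes straight up only with both buttons fully home.
- button_l (a joint): Sprung button on the cap's +y side: grey upright plate 28 mm wide (x), from 3 to 70 mm above the cap's lower edge, ribbed from 42 to 60 mm. 0 m = out (outer faces of the two plates 67 mm apart), 0.007 = fully home (both: 53 mm apart); 2.5 N to start, 5 N at the end; springs back. A toe at its foot, 6 mm outward, 3 to 7 mm up, hooks under the box's keeper.
- button_r (a joint): The same button on the cap's -y side; 0 m = out, 0.007 = fully home.
- board: Wooden board, fixed, flat on the counter: 200 (x) x 130 (y) x 14 mm thick, any yaw. Origin at the centre of its underside. The egg cup and the pepper mill stand on its +x half (beyond x = +38 mm); the -x half is free for the cap.
- egg_cup: Yellow ceramic egg cup, loose, 50 mm across, 62 mm tall, standing on the board at about x = +70, y = +33 mm of the board. Origin at the centre of its foot. Must stay where it is.
- light_box: Light switch box, fixed: the same block as the fan's (130 x 100 x 45 mm, same origin and axes, same plinth) without keepers or cap.
- light_bat (a joint): Light switch bat, of the same size and behaviour as the fan's, standing uncovered on the light box (its top about 110 mm above the counter). 0 rad = off, must stay so.
- pot: Steel couscous steamer pot with lid, loose, about 1.8 kg, 202 mm across (240 mm over its side handles), 234 mm tall with its knob. Origin at the centre of its underside. Must stay where it is.
- sieve: Aluminium sieve, loose: bowl 132 mm across and 40 mm high, flat handle 120 mm long to its +x, 37 mm up. Origin under the bowl's centre. Must stay where it is.
- mill: Turned dark-wood pepper mill, loose, 50 mm across, 190 mm tall, standing on the board at about x = +70, y = -33 mm of the board. Origin at the centre of its foot. Must stay where it is.
There are look-alikes about, which are no part of the job. Leave any green or red look-alike of the fan_box alone. There is more than one size of the part that bears cap_mid; the job needs the middle-sized.

How it is judged:
By the outcome, as a careful person would: the job done as asked, in the order asked, and still so for the second after the job is handed in, with the robot touching nothing.
It also fails if it takes over 59 s, if anything falls off the work surface, if the arm or the gripper's body presses on something with over 40 N, if the wrist force passes 120 N, or if a joint passes its speed limit or range.

## Working session

There is one attempt and no reset: what is moved stays moved. The work goes in short steps, each a Python script; the robot and the scene stay as the last script left them, time stands still between calls to the robot, and variables do not carry over. Pictures are saved under pics/ and viewed, and the job is handed in when it is done.

```bash
ls; mkdir -p pics; cat > h.py <<'E'
import numpy as np, cv2, pickle
from plant import robot
def save(f,n): cv2.imwrite('pics/'+n+'.png', f['image'][:,:,::-1])
def pts(f):
    z=f['range_z']; v,u=np.mgrid[:z.shape[0],:z.shape[1]]
    P=np.stack([(u-f['cx'])/f['fx']*z,(v-f['cy'])/f['fy']*z,z],-1)
    W=(P-f['t'])@f['R']; W[z==0]=np.nan
    return W
E
python3 - <<'E'
from h import *
for n in ['scene','top','wrist']:
    f=robot.grab_frame(n); save(f,n+'0'); pickle.dump(f,open(n+'0.pkl','wb'))
    print(n,f['fx'],f['cx'],f['cy'],(-f['R'].T@f['t']).round(3),f['R'].round(2).tolist())
s=robot.sense(); print(s, robot.nose_length)
E
```

```text
pics
scene 498.7191327680412 317.45832896106555 194.9435169882255 [ 0.997 -0.646  1.301] [[0.78, 0.63, 0.01], [0.54, -0.66, -0.52], [-0.32, 0.42, -0.85]]
top 397.3950776634665 316.82129792117354 202.7138445295873 [ 0.463 -0.037  1.325] [[-0.02, -1.0, 0.01], [-1.0, 0.02, -0.05], [0.05, -0.01, -1.0]]
wrist 287.888183113176 320.5358207753634 195.97222632862196 [0.153 0.662 0.375] [[0.34, 0.94, -0.0], [0.89, -0.32, 0.32], [0.3, -0.11, -0.95]]
{'t': 0.15, 'joint_pos': array([-1.25192232,  0.46928257, -0.04859524,  1.53343095,  0.02405678,
        1.14100309, -0.08228616]), 'joint_velocities': array([-0.00114504, -0.00416155, -0.00107852, -0.00262635,  0.00062131,
        0.00110463, -0.00128256]), 'effort': array([ 5.95774163e-04, -5.10771632e+01, -4.69513074e-02, -2.37973326e+01,
        1.06888876e-02,  5.51999139e-03, -8.63767468e-06]), 'tcp_pos': array([0.22986673, 0.63418883, 0.24147984]), 'tcp_rot': array([3.14158305e+00, 1.54099248e-03, 1.22304423e+00]), 'wrist_force': array([ 0.12370188, -0.34660167,  0.28851986]), 'torque': array([-0.04299385,  0.01391612, -0.00697018]), 'opening': 0.9983135536795322} 0.011
```

View pics/scene0.png

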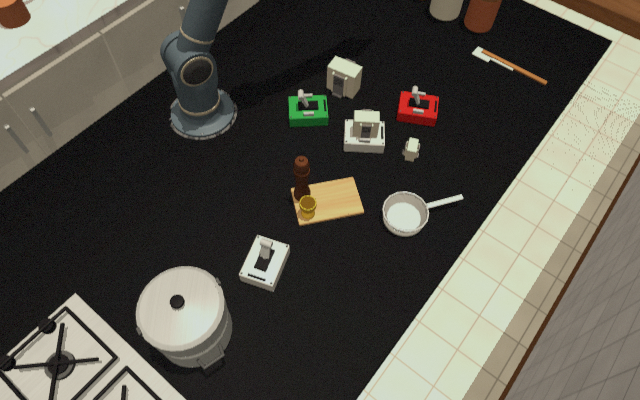

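View pics/top0.png

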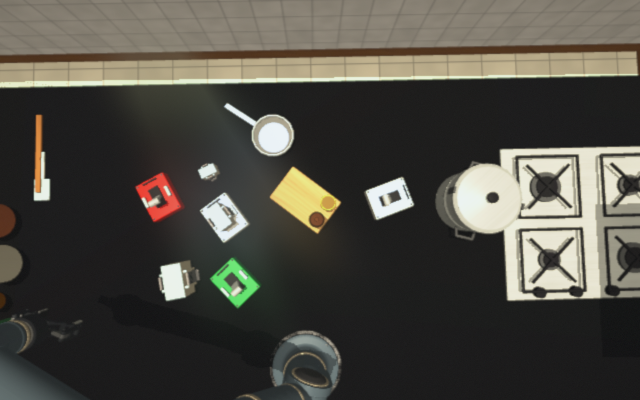

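View pics/wrist0.png

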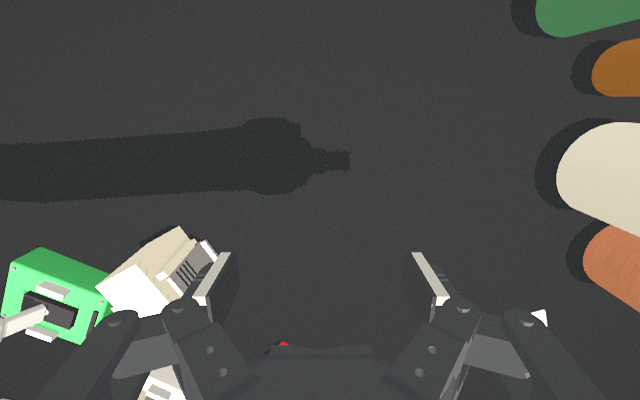

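```bash
python3 - <<'E'
from h import *
a=pickle.load(open('top0.pkl','rb'))['image'][150:300,130:350,::-1]
cv2.imwrite('pics/topz.png',cv2.resize(a,None,fx=3.6,fy=3.6,interpolation=cv2.INTER_CUBIC)[:600,:800])
a=pickle.load(open('scene0.pkl','rb'))['image'][50:240,280:440,::-1]
cv2.imwrite('pics/scz.png',cv2.resize(a,None,fx=3,fy=3,interpolation=cv2.INTER_CUBIC))
E
```

```text
(no output)
```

View pics/topz.png

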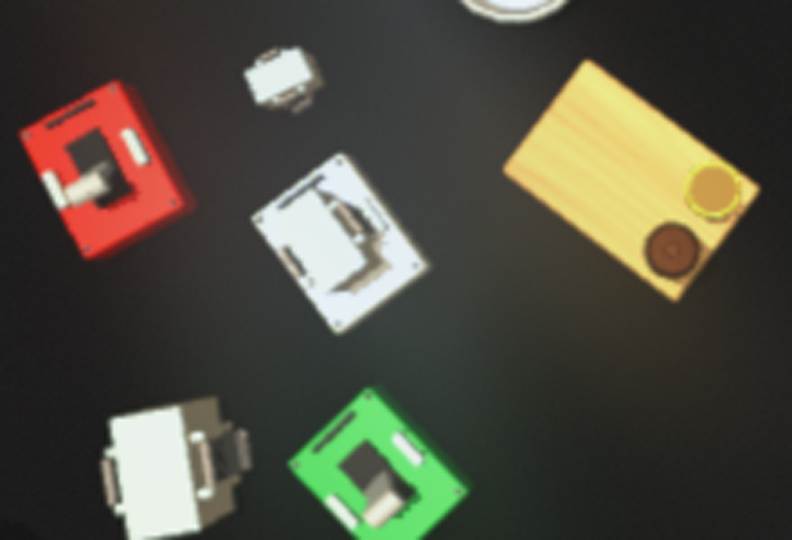

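View pics/scz.png

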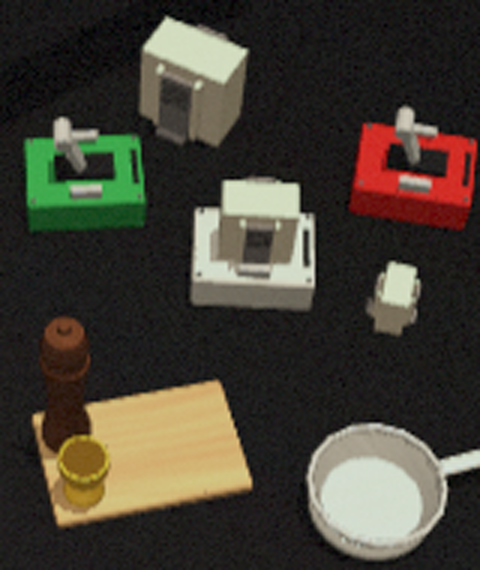

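```bash
cat > m.py <<'E'
from h import *
def rect(xy):
    r=cv2.minAreaRect((xy*1000).astype(np.float32)); return [np.round(r[0],1).tolist(),np.round(r[1],1).tolist(),round(r[2],1)]
def rob(xy):
    # outlier trimmed
    c=np.median(xy,0); return xy
if __name__=='__main__':
  for n in ['top','scene']:
    f=pickle.load(open(n+'0.pkl','rb')); W=pts(f); im=f['image']
    def sel(cx,cy,r,z0,z1,col=None):
        m=(np.hypot(W[...,0]-cx,W[...,1]-cy)<r)&(W[...,2]>z0)&(W[...,2]<z1)
        m8=m.astype(np.uint8)
        k,l,s,c=cv2.connectedComponentsWithStats(m8)
        b=1+np.argmax(s[1:,4]); return l==b
    f0=W[217,224] if n=='top' else W[137,365]
    b0=W[195,300] if n=='top' else W[195,335]
    print(n,'seed',f0,b0)
    for nm,c,r,z0,z1 in [('fan',f0,.11,.035,.056),('cap',f0,.09,.112,.13),('board',b0,.16,.008,.021)]:
        m=sel(c[0],c[1],r,z0,z1); p=W[m]; print(nm,len(p),rect(p[:,:2]),'zmed',np.median(p[:,2]).round(4))
E
python3 m.py
```

```text
top seed [0.48991562 0.23103817 0.12225686] [0.55932635 0.00378926 0.01434789]
fan 643 [[492.7, 250.4], [130.3, 100.5], 35.2] zmed 0.0459
cap 438 [[492.4, 250.4], [78.0, 68.1], 35.1] zmed 0.1214
board 1930 [[545.5, -10.4], [200.2, 129.8], 51.6] zmed 0.0146
scene seed [0.51325906 0.2246429  0.05687722] [0.55613209 0.01776529 0.01129568]
fan 611 [[493.5, 249.3], [129.4, 109.1], 33.5] zmed 0.0455
cap 366 [[494.7, 247.6], [78.0, 71.7], 37.0] zmed 0.1206
board 1973 [[546.7, -11.2], [200.4, 133.5], 51.8] zmed 0.0144
```

```bash
cat >> h.py <<'E'
FAN=np.array([.4928,.2502]); FY=np.deg2rad(35.2)
BRD=np.array([.5457,-.0106]); BY=np.deg2rad(51.7-180)
def loc(o,y,p): return o+np.array([[np.cos(y),-np.sin(y)],[np.sin(y),np.cos(y)]])@np.array(p)
PL=loc(BRD,BY,[-.048,0])
E
python3 - <<'E'
from h import *
print(PL)
for nm,p,ys in [('fan',FAN,[FY-np.pi/2,FY+np.pi/2]),('pl',PL,[BY+np.pi/2,BY-np.pi/2])]:
  for y in ys:
    for z in (.088,.25): print(nm,np.rad2deg(y).round(1),z,np.round(robot.inverse_kinematics([*p,z],[np.pi,0,y]),2))
W=pts(pickle.load(open('top0.pkl','rb')))
m=W[...,2]>.06
for (u,v) in [(178,281),(160,195),(235,285),(389,198)]: print((u,v),np.nanmax(W[v-25:v+25,u-25:u+25,2]))
E
```

```text
[0.57544939 0.02706927]
fan -54.8 0.088 [-0.89  0.49  0.45  1.99 -0.31  0.73 -1.21]
fan -54.8 0.25 [-0.96  0.28  0.51  1.84 -0.15  1.06 -1.35]
fan 125.2 0.088 [-0.46  0.46 -0.11  1.96  0.07  0.72  1.57]
fan 125.2 0.25 [-0.51  0.26 -0.05  1.82  0.01  1.06  1.63]
pl -38.3 0.088 [-0.53  0.54  0.55  1.94 -0.39  0.77 -0.43]
pl -38.3 0.25 [-0.61  0.34  0.63  1.79 -0.22  1.08 -0.57]
pl -218.3 0.088 [-0.12  0.49  0.    1.91 -0.    0.74  2.35]
pl -218.3 0.25 [-0.25  0.3   0.17  1.77 -0.06  1.07  2.41]
(178, 281) 0.10953026161167072
(160, 195) 0.11709325609630808
(235, 285) 0.11555109227063776
(389, 198) 0.11791255790699362
```

```bash
python3 - <<'E'
from h import *
y=FY-np.pi/2
robot.goto([*FAN,.24],[np.pi,0,y])
f=robot.grab_frame('wrist'); save(f,'w1'); pickle.dump(f,open('w1.pkl','wb'))
s=robot.sense(); print(s['t'],s['tcp_pos'],s['tcp_rot'])
W=pts(f)
d=W[...,:2]-FAN; R=np.array([[np.cos(FY),-np.sin(FY)],[np.sin(FY),np.cos(FY)]]); L=d@R
m=(W[...,2]>.117)&(W[...,2]<.126)&(np.abs(L).max(-1)<.06)
p=W[m]; print(len(p),cv2.minAreaRect((p[:,:2]*1000).astype(np.float32)))
m=(W[...,2]>.04)&(W[...,2]<.05)&(np.abs(L).max(-1)<.09); p=W[m]; print(len(p),cv2.minAreaRect((p[:,:2]*1000).astype(np.float32)))
E
```

```text
1.9 [0.49237644 0.2516044  0.23987232] [ 3.14155701e+00  3.58685794e-04 -9.53705921e-01]
3968 ((493.702392578125, 249.65997314453125), (78.83599853515625, 66.16023254394531), 35.094600677490234)
3782 ((494.4156799316406, 250.06930541992188), (128.8041534423828, 100.24266815185547), 35.638267517089844)
```

View pics/w1.png

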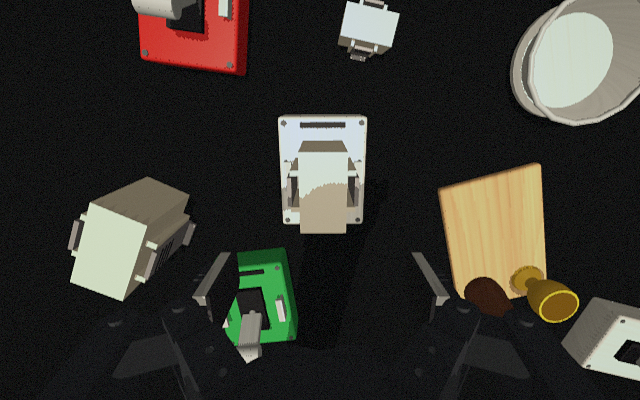

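The wrist view shows the cap at about (323,185), centred between the fingers. The ON bar is at (322,125), and the views agree to about 1 mm. Next I descend and pinch.

```bash
sed -i 's/FAN=np.array.*/FAN=np.array([.4931,.2501]); FY=np.deg2rad(35.2)/' h.py; python3 - <<'E'
from h import *
print(robot.move_straight([*FAN,.088],vel=.1,attitude=[np.pi,0,FY-np.pi/2],contact_N=8))
s=robot.sense(); print(s['tcp_pos'],s['wrist_force'])
robot.grip(0,35); s=robot.sense(); print(s['t'],s['opening'],s['tcp_pos'],s['wrist_force'])
f=robot.grab_frame('wrist'); save(f,'w2')
f=robot.grab_frame('scene'); cv2.imwrite('pics/s2.png',cv2.resize(f['image'][60:200,280:440,::-1],None,fx=4,fy=4))
E
```

```text
False
[0.49349579 0.25029148 0.08858064] [-0.29440657  0.2048343  -0.44056469]
4.0167 0.5830187438625293 [0.49385534 0.25037181 0.08979971] [-2.60522242 -1.16695023 11.35324315]
```

View pics/w2.png

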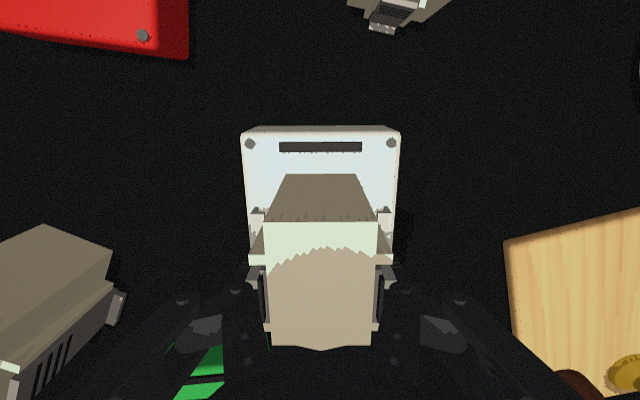

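View pics/s2.png

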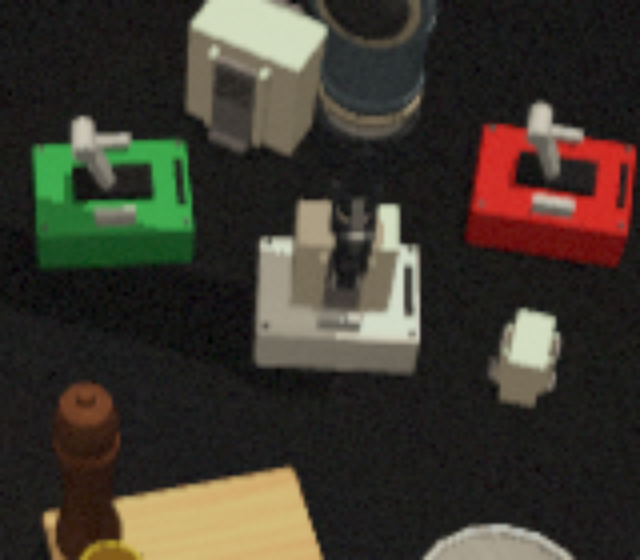

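Both buttons look pressed: opening is 0.58, about 50–53 mm. I'll lift with a force guard.

```bash
python3 - <<'E'
from h import *
print(robot.move_straight([*FAN,.105],vel=.04,contact_N=25))
s=robot.sense(); print(s['tcp_pos'],s['wrist_force'],s['opening'])
f=robot.grab_frame('scene'); cv2.imwrite('pics/s3.png',cv2.resize(f['image'][60:200,280:440,::-1],None,fx=4,fy=4))
f=robot.grab_frame('wrist'); save(f,'w3')
E
```

```text
False
[0.49296282 0.25011513 0.10494662] [-0.70312491 -0.32474171 -1.33937115] 0.580046624315779
```

View pics/s3.png

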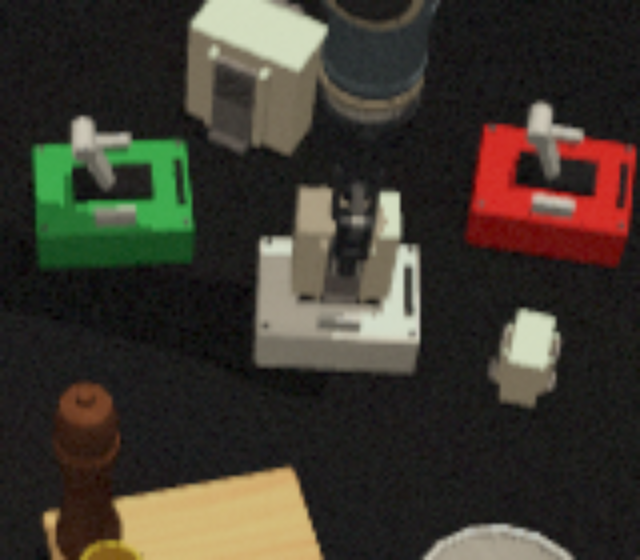

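View pics/w3.png

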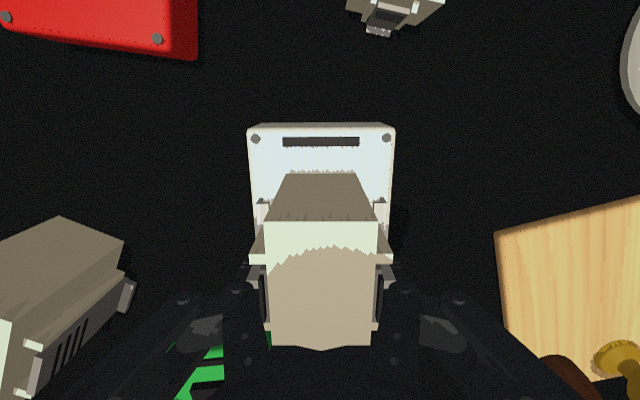

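The cap is off: it hangs at −1.3 N, its own weight, and the buttons are held in. Now I carry it to the board.

```bash
python3 - <<'E'
from h import *
robot.move_straight([*FAN,.25],vel=.12)
yp=BY+np.pi/2
robot.move_straight([*PL,.25],vel=.12,attitude=[np.pi,0,yp])
robot.move_straight([*PL,.080],vel=.1)
robot.sleep(.2)
print(robot.move_straight([*PL,.054],vel=.02,contact_N=4))
s=robot.sense(); print(s['t'],s['tcp_pos'],s['wrist_force'],s['opening'],s['tcp_rot'])
f=robot.grab_frame('scene'); cv2.imwrite('pics/s4.png',cv2.resize(f['image'][60:250,240:440,::-1],None,fx=3,fy=3))
f=robot.grab_frame('wrist'); save(f,'w4')
E
```

```text
True
11.3083 [0.57533667 0.0270218  0.05908933] [-1.43360497 -0.16342177  6.03061914] 0.5764607525756731 [ 3.14128514e+00  7.19143515e-04 -6.68516506e-01]
```

View pics/s4.png

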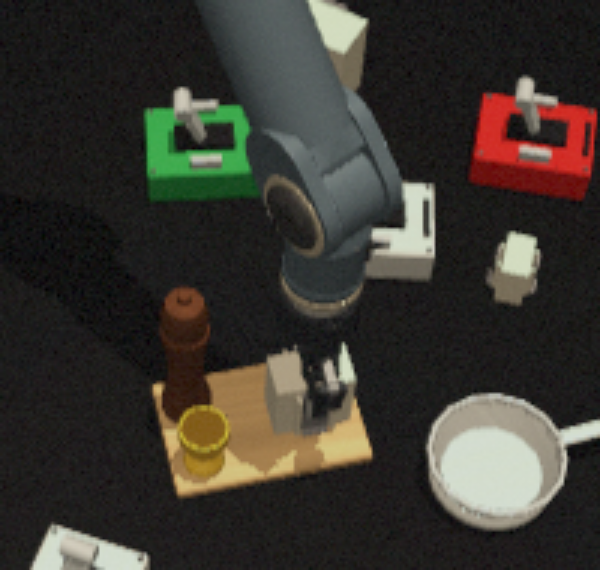

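View pics/w4.png

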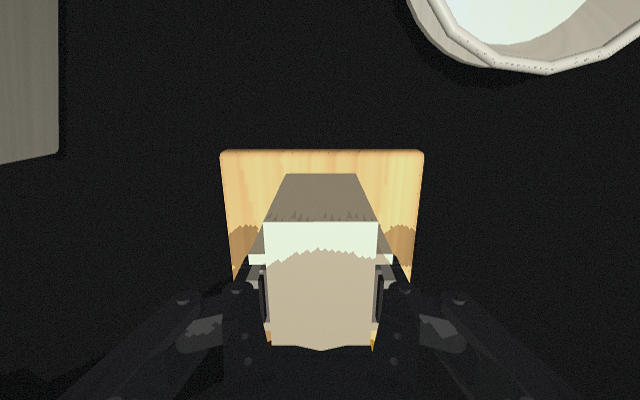

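The cap has touched down level at z 0.059, as predicted. I'll release and check.

```bash
python3 - <<'E'
from h import *
robot.grip(.7); robot.grip(1.0); robot.sleep(.2)
s=robot.sense(); print(s['t'],s['wrist_force'],s['opening'])
f=robot.grab_frame('wrist'); save(f,'w5')
robot.move_straight([*PL,.09],vel=.05)
robot.move_straight([*PL,.25],vel=.15)
f=robot.grab_frame('wrist'); save(f,'w6')
W=pts(f); c=np.hypot(*(np.moveaxis(W[...,:2]-PL,-1,0)))<.07
m=c&(W[...,2]>.083)&(W[...,2]<.1); p=W[m]; print(len(p),cv2.minAreaRect((p[:,:2]*1000).astype(np.float32)),np.median(p[:,2]),np.percentile(p[:,2],[2,98]))
# bat push approach
P=lambda x,z: [*loc(FAN,FY,[x,0]),z]
att=[np.pi,0,FY-np.pi/2]
robot.move_straight(P(-.065,.25),vel=.15,attitude=att)
robot.grip(0,30)
f=robot.grab_frame('wrist'); save(f,'w7')
f=robot.grab_frame('scene'); cv2.imwrite('pics/s7.png',cv2.resize(f['image'][60:250,240:440,::-1],None,fx=3,fy=3))
s=robot.sense(); print(s['t'],s['tcp_pos'],s['opening'])
E
```

```text
12.2583 [-0.49190383  0.21752986  0.03354371] 1.0015293688531515
3351 ((574.02294921875, 26.43294906616211), (78.44855499267578, 67.02464294433594), 51.87088394165039) 0.09130258555823793 [0.0838259  0.09284203]
16.9167 [0.43998873 0.21264131 0.24998573] -0.00145538601513501
```

View pics/w7.png

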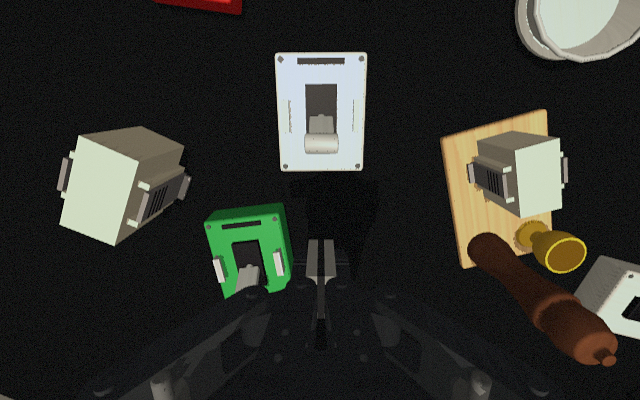

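View pics/s7.png

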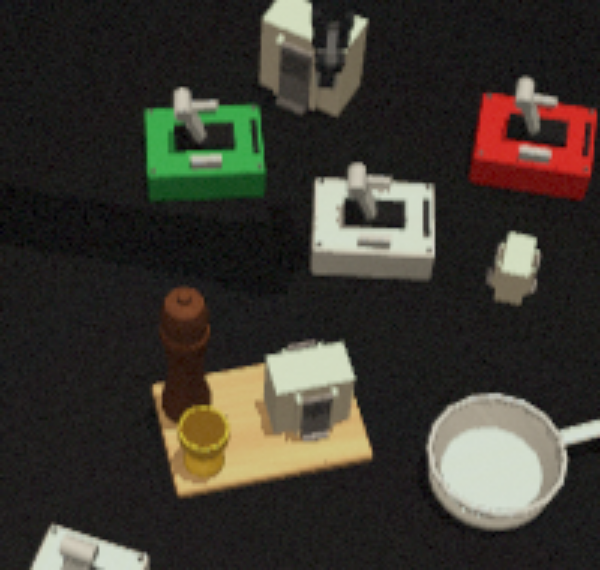

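View pics/w6.png

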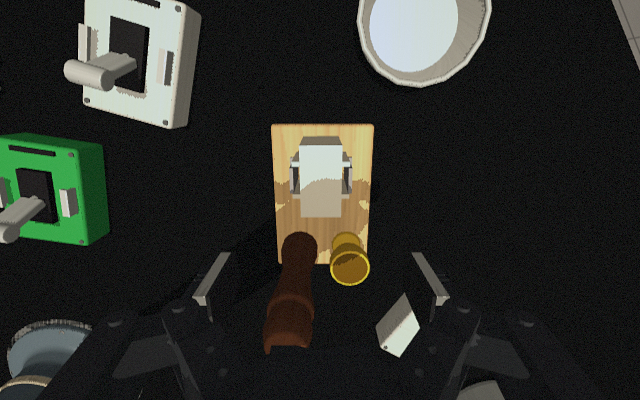

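The cap stands upright on the free half, and the fan bat is uncovered and still off, with its crossbar at (321,143). Now I push it over.

```bash
python3 - <<'E'
from h import *
P=lambda x,z: [*loc(FAN,FY,[x,0]),z]
robot.move_straight(P(-.065,.094),vel=.12,contact_N=10)
s=robot.sense(); print(s['tcp_pos'],s['wrist_force'])
for x in (-.045,-.03,-.02,-.012,-.006):
    h=robot.move_straight(P(x,.094),vel=.03,contact_N=15); s=robot.sense(); print(x,h,s['tcp_pos'].round(4),s['wrist_force'].round(2))
robot.sleep(.3)
f=robot.grab_frame('wrist'); save(f,'w8')
f=robot.grab_frame('scene'); cv2.imwrite('pics/s8.png',cv2.resize(f['image'][60:250,240:440,::-1],None,fx=3,fy=3))
print(robot.sense()['t'],robot.sense()['wrist_force'])
E
```

```text
[0.44047197 0.21288669 0.09461775] [-0.33828053 -0.80293983 -0.09621533]
-0.045 False [0.4562 0.2241 0.0939] [-0.04  0.53  1.28]
-0.03 False [0.4686 0.2328 0.0939] [ 0.02 -0.28 -0.09]
-0.02 False [0.477  0.2387 0.094 ] [-0.08 -0.19  0.01]
-0.012 False [0.4834 0.2433 0.094 ] [-0.5  -0.65 -0.36]
-0.006 False [0.4884 0.2468 0.094 ] [-0.21  0.79 -0.78]
21.4833 [0.26928141 0.39460589 0.77434946]
```

View pics/w8.png

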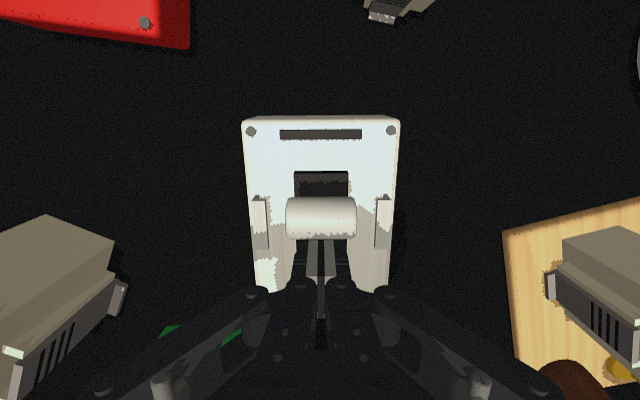

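View pics/s8.png

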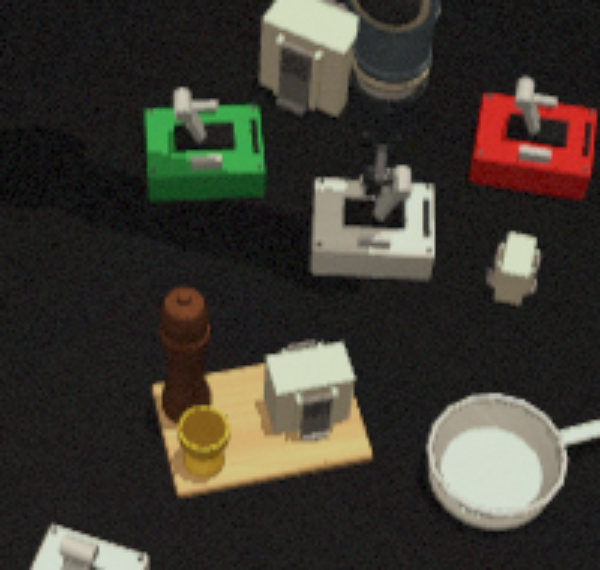

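It looks as if the bat has snapped to the ON side. I'll retreat and verify everything.

```bash
python3 - <<'E'
from h import *
P=lambda x,z: [*loc(FAN,FY,[x,0]),z]
robot.move_straight(P(-.06,.094),vel=.06)
robot.move_straight(P(-.06,.28),vel=.15)
fw=robot.grab_frame('wrist'); save(fw,'w9')
robot.goto([.23,.60,.28],[np.pi,0,1.22])
s=robot.sense(); print(s['t'],s['wrist_force'])
for n in ('scene','top'):
    f=robot.grab_frame(n); save(f,n+'9'); W=pts(f)
    f0=pickle.load(open(n+'0.pkl','rb')); d=np.abs(f['image'].astype(int)-f0['image']).max(-1)>40
    print(n,cv2.connectedComponentsWithStats(cv2.morphologyEx(d.astype(np.uint8),cv2.MORPH_OPEN,np.ones((2,2))))[2].tolist())
    L=(W[...,:2]-FAN)@np.array([[np.cos(FY),-np.sin(FY)],[np.sin(FY),np.cos(FY)]])
    m=(np.abs(L).max(-1)<.06)&(W[...,2]>.085); print('tip local',L[m].mean(0),W[m][:,2].max())
E
```

```text
25.5917 [-0.03729277 -0.46923352 -0.30218032]
scene [[0, 0, 640, 400, 254229], [183, 0, 7, 10, 46], [214, 0, 15, 35, 181], [178, 22, 12, 19, 72], [211, 42, 2, 2, 4], [184, 72, 2, 2, 4], [184, 75, 2, 3, 6], [221, 93, 2, 2, 4], [351, 110, 30, 31, 575], [229, 113, 2, 2, 4], [326, 174, 34, 34, 875]]
tip local [ 0.02159679 -0.00451498] 0.11548676637790116
top [[0, 0, 640, 400, 254673], [279, 178, 30, 27, 514], [288, 201, 2, 2, 4], [214, 203, 25, 29, 385], [209, 219, 7, 9, 34], [39, 312, 2, 2, 4], [21, 316, 2, 2, 4], [12, 318, 11, 9, 38], [62, 318, 3, 3, 7], [68, 318, 5, 3, 11], [76, 321, 6, 4, 12], [67, 331, 2, 2, 4], [53, 333, 5, 3, 13], [24, 334, 7, 16, 39], [24, 337, 14, 21, 81], [69, 336, 4, 3, 10], [286, 343, 10, 4, 29], [271, 369, 2, 7, 14], [274, 371, 9, 6, 36], [276, 386, 7, 4, 18], [315, 386, 4, 2, 8], [243, 395, 18, 5, 53], [301, 396, 4, 4, 9]]
tip local [ 0.0207514  -0.00048932] 0.11364282461166965
```

View pics/scene9.png

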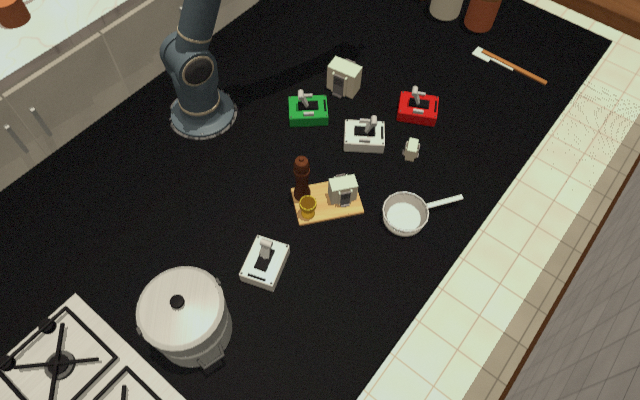

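View pics/w9.png

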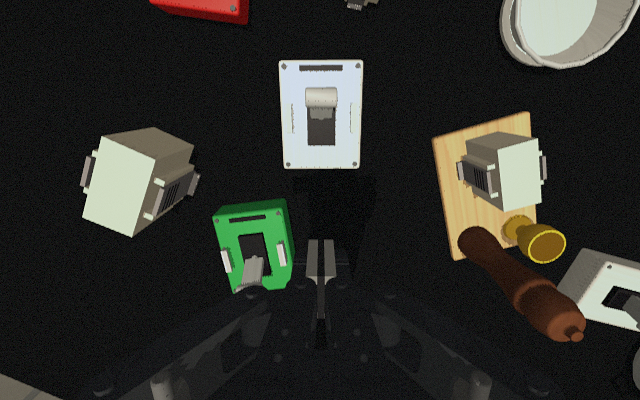

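The bat tip is at about +21 mm, which is ON, with the crossbar at (321,97) near the bar. Apart from the arm and shadows, only the fan-box area and the cap's new place differ from the first images.

```bash
python3 -c "
from plant import robot
robot.close_job()"
```

```text
the job is handed in; nothing more can be done
```

The fan is switched on, and I handed the job in at about 26 s of the 59 s allowed.

**What I did:** I pinched both cap buttons and lifted the cap straight off; the wrist read about 1.3 N, which is the cap's weight. I then set the cap down by force contact on the free half of the board and released it. Last, I pushed the uncovered bat over its centre with the closed fingertips until it snapped.

**Last checks:**
- **Fan bat:** both fixed cameras put the tip at about +21 mm in the box frame, leaning towards the ON bar. The ideal is +23 mm.
- **Cap:** it stands upright on the board, about 1.5 mm from where I aimed it, with its top at about 91 mm.
- **Everything else:** comparing before and after images, only the fan box, the cap's new place and the arm with its shadow had changed. The light switch, egg cup, mill, pot and sieve show no change, and neither do the look-alikes.

No check failed or disagreed beyond the 1–2 mm camera tolerance, except one: the scene view put the tip about 4 mm to one side, most likely because it sees only one face of the bar.

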